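# Wipe fallen plaster off the sorting board

## Task

Plaster flakes have fallen on the tilting sorting board in the jar cellar. Take the scraper block, press its sole lightly onto the board near the carton end, and, keeping it on the board, wipe along to the tray end until all five flakes have gone over that end into the catch tray; move the flakes only with the scraper, never lean hard on the board, and leave the jars and the can alone. Then stand the scraper upright on the middle of its rubber pad and let go.

Things in the scene. Friction and masses are not known exactly. Their poses are not given: they have to be found in the camera images.
- scraper: Scraper block, 220 g: steel-soled wooden block 116 long (its x) x 30 (its y) x 26 mm high, with an upright wooden handle fin 60 (x) x 18 (y) x 41 mm tall centred on top; 67 mm high overall. Origin: centre of the sole's underside, z up. Wipe along its y, with its 116 mm long side leading; pinch the fin across its 18 mm.
- pad: Parking pad of the scraper, flat black rubber 150 (x) x 90 (y) x 4 mm, fixed to the bench. Origin: centre of its underside. The scraper starts standing on it; it may be left of or right of the board.
- stand: Fixed foot of the tilting sorting board; origin on the bench under the board's middle. The grey board it carries is 260 long (y) x 156 mm wide (x); wooden strips 8 wide, 11 mm high line both long edges (140 mm clear between), short ends open. A stiff friction pivot at mid-length leaves it at an unmeasured slope along y: its ends up to 9 mm above or below level. Feel for the surface.
- board_mid (a point): Middle of the board's upper surface (about 60 mm above the bench whatever the slope).
- tray: Fixed open sheet-steel catch tray 170 (x) x 110 (y) x 28 mm high, walls 4 mm, tucked 15 mm under one short end of the board, its centre 170 mm from the board's middle. Origin: centre of its underside; axes parallel to the stand's. A cardboard carton, 60 mm high, stands 15 mm from the board's other short end.
- chip1: Loose flat flake of plaster on the board, about 34 x 30 mm, 9 mm thick, 12 g. Origin: centre of its underside.
- chip2: Loose flat flake of plaster on the board, about 32 x 32 mm, 9 mm thick, 12 g. Origin: centre of its underside.
- chip3: Loose flat flake of plaster on the board, about 36 x 26 mm, 9 mm thick, 12 g. Origin: centre of its underside.
- chip4: Loose flat flake of plaster on the board, about 30 x 26 mm, 9 mm thick, 12 g. Origin: centre of its underside.
- chip5: Loose flat flake of plaster on the board, about 32 x 34 mm, 9 mm thick, 12 g. Origin: centre of its underside.
- jar_front: Bystander: glass jar 72 mm in diameter, 105 mm tall, between robot and board. Origin: centre of its underside.
- jar_back: Bystander: glass jar 84 mm in diameter, 125 mm tall, beyond the board. Origin: centre of its underside.
- can: Bystander: tin can 74 mm in diameter, 100 mm tall, beyond the board. Origin: centre of its underside.

How it is judged:
By the outcome, as a careful person would: the job done as asked, in the order asked, and still so for the second after the job is handed in, with the robot touching nothing.
It also fails if it takes over 54 s, if anything falls off the work surface, if the arm or the gripper's body presses on something with over 40 N, if the wrist force passes 120 N, or if a joint passes its speed limit or range.

## Robot

A 6-joint arm with a two-finger parallel gripper is mounted at the origin on the work surface. World frame = base frame: x ahead of the robot, y to its left, z up, the work surface at z = 0. Lengths are in m, angles in rad, forces in N, time in s.
With the tool pointing down it reaches from about 0.3 to 0.875 m from the base axis. Payload 6.4 kg.
Tool frame: the origin (TCP) lies midway between the tips of the shut fingers; the grasp point (between the pads) lies 19 mm behind it; z points along the fingers, y is the line along which they close (so a half turn about z gives the same grasp; the last joint's range is limited). The gripper opens to 85 mm and grips with 20 to 120 N. Pads are 22 mm wide; open, the fingers measure 114 mm over their backs; the gripper's body (76 mm by 85 mm) begins 54 mm behind the grasp point. The pads swing forward as they close: fully open they stand 13 mm farther back than shut.
Start: joints at [-1.524, 0.181, 1.607, -0, 1.354, -0.206], TCP at [0.144, -0.557, 0.231] pointing down, gripper open.
Joint ranges: [-2.99, 2.99], [-0.89, 2.07], [0.3, 2.58], [-1.14, 4.28], [0, 2.63], [-3.12, 3.12]. Speed limits (rad/s): [2.57, 2.57, 3.01, 3.14, 3.14, 3.14].

## Interface

Orientations are given as a unit quaternion [w, x, y, z].
In Python, from bench import * gives the robot as it stands.
- The arm moves only by the tool play_rows, never from a script. Its argument "plan" is a list of rows, each a list of 3 entries, a list of its own where there are three numbers: the finger opening in mm, from 0 to 85.4, then the shift along the tool's x, y, z normalised to -1 to 1, where 1 is 40 cm, then the turn about the tool's z normalised to -1 to 1, where 1 is pi rad. A call has 1 to 10 rows; each row is the pose to reach, as a shift and turn from the pose commanded when the call began, along the tool's axes at that moment, turning the shorter way round; what a row does not reach only later rows make up. A row lasts 1/10 s, in which the tool goes at most 50 mm and 8.59 degrees, less where a joint would pass 70% of its speed; a pose out of reach is approached as far as the arm can. A call with a number of a shift or a turn outside -1 to 1 is refused whole. A call with a gripper value outside its range is refused whole. The fingers move at their own pace and stop on an object; the grip force is fixed at half the most. Time passes only in rows, so rows that repeat a pose let the fingers close. It gives the time, the measured TCP pose, the force, the opening and the grip force at its end, in the units of the state.
- get_obs(): the state, without advancing time (a new reading comes with each control period).
- camera(name): name is "scene" or "top" or "wrist"; returns a dict with "image" (384x512x3 uint8, red, green, blue), "range_z" (384x512 float32, m along the optical axis (not along the pixel's ray), 0 where there is no reading), "intrinsics" (3x3 intrinsics, pixels), "rvec" (rotation vector, rad) and "tvec" (3), from world to camera coordinates, as OpenCV has them; the wrist camera has in their place "T_tool_cam" (4x4, takes a point from camera to tool coordinates, whose origin is the TCP and whose axes are the flange's). Camera axes: x right, y down, z forward; pixel columns grow to the right and rows downward; lengths in m; the calibration is good to about 2 mm. A picture is of the moment at which its call begins: read the wrist's pose just before it.
- hand_in(): hands the job in; it is judged then, once.
Trained networks look in a picture, given as the dict that the camera call returned (one of the last four; its "shot" number tells which), for a name from the list of things; names that differ only in an ending like _2 or _b are one class to them, and where a whole thing is asked for, a point or a joint stands for the part that bears it (a point fixed in the world has none). Each returns a list of dicts, best first, with "conf" (0 to 1); they miss things now and then, are a little off and sometimes report something else, mostly with a low value. They report only what shows in the picture. A call takes as long as a camera call.
- search_frame(picture, label): "rect" ([centre column, centre row, width, height] in pixels, round what is visible of it).
- masks_of(picture, label): "mask" (384x512 bool, what is visible of it) and "rect" ([centre column, centre row, width, height] in pixels, round what is visible of it).
The state is a dict: "time_s": time; "q": joint angles; "dq": joint speeds; "joint_efforts": joint torques, N m; "eef_pos": TCP position; "eef_rot": TCP orientation; "wrist_force": force on the tool from outside, world axes, zero at the start; "torque": the same for the moment, N m; "opening": opening from 0.0 (shut) to 1.0 (fully open); "grasp_force": force on a finger pad.
Only numpy, scipy, OpenCV 4.12 (cv2) and the standard library are available. Lean on these libraries where they do the work, as an engineer would, in place of code of your own. Each camera call takes 0.05 s, during which the arm holds its last target. There are 200 camera calls.

## Working session

There is one attempt and no reset: what is moved stays moved. The work goes in short steps, Python scripts to look and compute and a tool call to move; the robot and the scene stay as the last step left them, time stands still between calls to the robot, and variables do not carry over. Pictures are saved under pics/ and viewed, at most 10 in all, crops included, and the job is handed in when it is done.

Besides the shell and the picture viewer there is one more tool, called as name([rows], argument=value, ...), one row to a line, values as JSON. play_rows: Moves the arm, as the interface text tells. Its arguments: {"type":"object","properties":{"plan":{"type":"array","items":{"type":"array"}}},"required":["plan"]}

```bash
mkdir -p pics; cat > h.py <<'E'
from bench import *
import numpy as np, cv2
def cloud(c):
    R=cv2.Rodrigues(np.array(c["rvec"],float))[0]; t=np.array(c["tvec"],float).ravel(); K=np.array(c["intrinsics"])
    z=c["range_z"]; v,u=np.mgrid[:384,:512]
    p=np.stack([(u-K[0,2])/K[0,0]*z,(v-K[1,2])/K[1,1]*z,z],-1)
    return (p-t)@R, z>0
E
python3 - <<'E'
from h import *
o=get_obs(); print(o)
ims=[]
for n in ["top","scene"]:
    c=camera(n); P,ok=cloud(c); ims.append(c["image"])
    np.savez("pics/%s.npz"%n,P=P,ok=ok,im=c["image"])
    for l in ["scraper","pad","stand","tray","chip1","jar_front","jar_back","can"]:
        for d in masks_of(c,l)[:6]:
            m=d["mask"]&ok; q=P[m]
            if len(q)<5: continue
            r=cv2.minAreaRect(q[:,:2].astype(np.float32)*1000)
            print(n,l,round(d["conf"],2),np.round(d["rect"]),np.round(np.median(q,0),3),"zmax",np.round(np.percentile(q[:,2],[2,98]),3),np.round(r[0]),np.round(r[1]),round(r[2],1))
cv2.imwrite("pics/a.png",cv2.cvtColor(ims[0],cv2.COLOR_RGB2BGR));cv2.imwrite("pics/b.png",cv2.cvtColor(ims[1],cv2.COLOR_RGB2BGR))
E
```

```text
{'time_s': 0.0, 'q': array([-1.52431984e+00,  1.81543035e-01,  1.60804368e+00,  1.33566878e-05,
        1.35379439e+00, -2.06279605e-01]), 'dq': array([-0.00110917, -0.00036027,  0.00023702,  0.00075573, -0.00061557,
        0.00097734]), 'joint_efforts': array([-1.66342623e-03, -4.44863749e+01, -3.51339948e+01, -4.06907702e-04,
        9.15991492e-03,  1.31662566e-05]), 'eef_pos': array([ 0.14379767, -0.5561423 ,  0.2303658 ]), 'eef_rot': array([-8.90850709e-04,  9.92024703e-01,  1.26040426e-01,  7.78735265e-05]), 'wrist_force': array([0.19143572, 0.11213835, 0.00262833]), 'torque': array([ 0.0189516 , -0.0023509 ,  0.03339575]), 'grasp_force': 0.0, 'opening': 1.000946598736141}
top scraper 0.93 [119. 230.  13.  42.] [0.463 0.367 0.032] zmax [0.007 0.074] [464. 374.] [113.  32.] 2.8
top pad 0.65 [124. 229.  40.  59.] [0.465 0.354 0.004] zmax [-0.001  0.011] [469. 371.] [153.  91.] 6.5
top stand 0.85 [253. 201. 105.  78.] [0.532 0.025 0.061] zmax [0.005 0.074] [540.  23.] [279. 172.] 82.4
top tray 0.61 [186. 196.  43.  73.] [0.555 0.204 0.005] zmax [-0.    0.03] [554. 202.] [178. 106
[... 1433 characters left out ...]
] zmax [0.002 0.029] [586. 189.] [109. 312.] 81.3
scene chip1 0.53 [243. 193.   9.  12.] [ 0.567 -0.029  0.067] zmax [0.058 0.07 ] [559. -31.] [44. 31.] 13.9
scene chip1 0.51 [284. 177.   8.   9.] [0.498 0.058 0.07 ] zmax [0.063 0.072] [496.  59.] [26. 31.] 75.5
scene chip1 0.45 [280. 194.  11.   6.] [0.564 0.063 0.07 ] zmax [0.063 0.073] [559.  61.] [29. 24.] 32.9
scene jar_front 0.9 [252. 149.  26.  36.] [ 0.396 -0.049  0.081] zmax [0.002 0.107] [305. -67.] [295.  78.] 14.0
scene jar_back 0.88 [302. 264.  45.  67.] [0.795 0.137 0.097] zmax [0.002 0.127] [714. 135.] [ 99. 195.] 89.8
scene can 0.62 [182. 245.  41.  55.] [ 0.772 -0.117  0.08 ] zmax [0.005 0.102] [ 709. -158.] [182.  73.] 36.1
```

View pics/a.png

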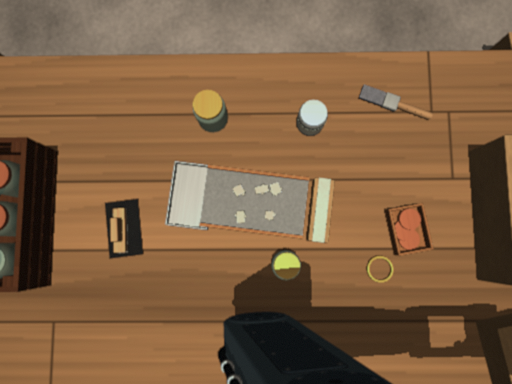

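View pics/b.png

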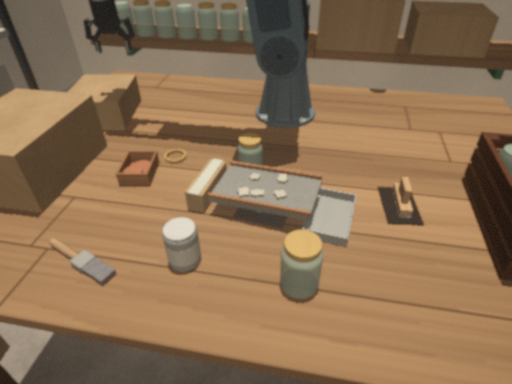

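The top view shows the board at about (255,200), with the tray at its left end (188,195) and the carton at its right (320,210). The scraper stands on the pad at (119,230). The five flakes lie between columns 237 and 276. Next I'll fit the geometry.

```bash
python3 - <<'E'
from h import *
def rect(q):
    r=cv2.minAreaRect(q[:,:2].astype(np.float32)*1000); return np.round(r[0],1),np.round(r[1],1),round(r[2],1)
for n in ["top","scene"]:
    d=np.load("pics/%s.npz"%n);P,ok,im=d["P"],d["ok"],d["im"].astype(int)
    x,y,z=P[...,0],P[...,1],P[...,2]
    sat=im.max(-1)-im.min(-1)
    B=ok&(z>.045)&(z<.085)&(abs(y-.03)<.16)&(abs(x-.535)<.12)
    a=np.radians(-7.5)
    # wooden strips in the board region
    W=B&(sat>35); G=B&(sat<25)&(z<.067)
    L=cv2.minAreaRect(P[B&(y>-.09)][:,:2].astype(np.float32)*1000)
    print(n,"board",rect(P[B&(y>-.1)]),"grey",rect(P[G]),G.sum())
    for s,nm in((1,"hi"),(-1,"lo")):
        c=(x-.54)-(y-.03)*.13
        S=W&(s*c>.055)&(abs(y-.03)<.1)
        if S.sum()>5:
            f=np.polyfit(y[S],x[S],1); print(nm,S.sum(),f, "yaw",-np.degrees(np.arctan(f[0])),"z",np.polyfit(y[S],z[S],1))
    q=P[G&(abs(y-.03)<.12)]; A=np.c_[q[:,0]-.54,q[:,1]-.025,np.ones(len(q))]
    s=np.linalg.lstsq(A,q[:,2],rcond=None)[0]
    for _ in range(3):
        k=abs(A@s-q[:,2])<.003; s=np.linalg.lstsq(A[k],q[k,2],rcond=None)[0]
    print("plane",s,k.sum(),(A@s-q[:,2])[k].std())
    S=ok&(abs(y-.37)<.07)&(abs(x-.466)<.1)
    for lo,hi in((.055,.08),(.02,.04),(.0015,.008)):
        q=S&(z>lo)&(z<hi)
        if hi<.01:q&=(im.max(-1)<70)
        print(lo,rect(P[q]),q.sum(),np.median(z[q]))
    T=ok&(z>.02)&(z<.035)&(abs(y-.2)<.09)&(abs(x-.55)<.12);print("tray",rect(P[T]))
    C=ok&(z>.05)&(abs(y+.13)<.04)&(abs(x-.53)<.12);print("carton",rect(P[C]),np.percentile(z[C],95))
E
```

```text
top board (array([532.5,  22.1]), array([259.4, 156.9]), 82.6) grey (array([532.1,  22.8]), array([258.1, 138.4]), 82.5) 4857
hi 322 [0.13021893 0.60284498] yaw -7.41924702618569 z [0.03446809 0.06892039]
lo 289 [0.13941741 0.4550433 ] yaw -7.936869568402896 z [0.02663609 0.06968158]
plane [0.00636346 0.03110537 0.06057508] 3843 0.001498788487139155
0.055 (array([463.7, 373.3]), array([59.8, 18.7]), 4.5) 206 0.07018989537755088
0.02 (array([463.6, 374. ]), array([113.2,  31.1]), 3.6) 354 0.03024658156492814
0.0015 (array([468.2, 370.4]), array([146.5,  88.4]), 7.1) 855 0.004492933473823979
tray (array([554.3, 190.4]), array([110. , 170.5]), 82.6)
carton (array([ 512., -130.]), array([ 79.8, 163.8]), 90.0) 0.06473689336230087
scene board (array([531.9,  22.7]), array([259.6, 160.4]), 82.5) grey (array([537.9,  23.8]), array([256.3, 148.5]), 82.9) 2352
hi 450 [0.13026324 0.60520971] yaw -7.421743622623394 z [0.03338087 0.06755044]
lo 339 [0.13638318 0.45655544] yaw -7.766265285489143 z [0.0324125  0.06751041]
plane [0.00141655 0.03319168 0.06069836] 1965 0.0010246758967500126
0.055 (array([465.4, 374.4]), array([60.3, 17.7]), 3.9) 164 0.07061770176195352
0.02 (array([463.9, 374.3]), array([115.6,  29.1]), 3.2) 264 0.030455656782715414
0.0015 (array([474.5, 372.4]), array([134.,  78.]), 7.9) 235 0.004795679072044661
tray (array([554.3, 192.1]), array([110. , 173.3]), 81.7)
carton (array([ 512.4, -130. ]), array([167.8,  79.8]), 0.0) 0.06342519764522801
```

```bash
cat >> h.py <<'E'
def to(p,yaw,base=None,byaw=None):
    """normalised shift+turn taking tool to world p and tool-x heading yaw (deg)"""
    o=get_obs(); w,x,y,z=o["eef_rot"]
    cy=np.degrees(np.arctan2(2*(x*y+w*z),1-2*(y*y+z*z))) if byaw is None else byaw
    b=o["eef_pos"] if base is None else np.array(base)
    a=np.radians(cy); d=np.array(p)-b
    s=np.array([d[0]*np.cos(a)+d[1]*np.sin(a), d[0]*np.sin(a)-d[1]*np.cos(a), -d[2]])/.4
    return np.round(s,4), round((cy-yaw)/180,4)
def st():
    o=get_obs(); print(round(o["time_s"],2),np.round(o["eef_pos"],4),np.round(o["eef_rot"],4),np.round(o["wrist_force"],2),round(o["opening"],3),round(o["grasp_force"],1))
E
python3 -c "
from h import *
print(to([.44,-.1,.24],3.8)); print(to([.464,.374,.2],3.8,[.44,-.1,.24],3.8)); print(to([.464,.374,.037],3.8,[.464,.374,.2],3.8))"
```

```text
(array([ 1.0025, -0.9204, -0.0217]), np.float64(0.0594))
(array([ 0.1384, -1.1784,  0.1   ]), 0.0)
(array([0.    , 0.    , 0.4075]), 0.0)
```

play_rows([
  [85, [0.95, -0.87, -0.022], 0.0594],
  [85, [0.95, -0.87, -0.022], 0.0594],
  [85, [0.95, -0.87, -0.022], 0.0594],
  [85, [0.95, -0.87, -0.022], 0.0594],
  [85, [0.95, -0.87, -0.022], 0.0594],
  [85, [0.95, -0.87, -0.022], 0.0594],
  [85, [0.95, -0.87, -0.022], 0.0594],
  [85, [0.95, -0.87, -0.022], 0.0594],
  [85, [0.95, -0.87, -0.022], 0.0594],
  [85, [0.95, -0.87, -0.022], 0.0594],
])

```text
time_s: 1.9
eef_pos: [0.4172, -0.1358, 0.2403]
eef_rot: [0.0, 0.999, 0.033, 0.001]
wrist_force: [1.0, -0.2, 1.0]
opening: 0.996
grasp_force: 0.0
```

```bash
python3 -c "
from h import *
st();print(to([.464,.30,.2],3.8))"
```

```text
1.9 [ 0.4172 -0.1358  0.2403] [4.000e-04 9.995e-01 3.300e-02 6.000e-04] [ 1.03 -0.23  0.97] 0.996 0.0
(array([ 0.1886, -1.0794,  0.1009]), np.float64(-0.0001))
```

play_rows([
  [85, [0.185, -1.0, 0.0], 0],
  [85, [0.185, -1.0, 0.0], 0],
  [85, [0.185, -1.0, 0.0], 0],
  [85, [0.185, -1.0, 0.0], 0],
  [85, [0.185, -1.0, 0.0], 0],
  [85, [0.185, -1.0, 0.0], 0],
  [85, [0.185, -1.0, 0.0], 0],
  [85, [0.185, -1.0, 0.0], 0],
  [85, [0.185, -1.0, 0.0], 0],
  [85, [0.185, -1.0, 0.0], 0],
])

```text
time_s: 2.9
eef_pos: [0.4633, 0.2678, 0.2395]
eef_rot: [0.0, 0.999, 0.035, -0.0]
wrist_force: [0.4, -0.7, -0.1]
opening: 0.998
grasp_force: 0.0
```

```bash
python3 -c "
from h import *
st();print(to([.464,.374,.13],3.8))"
```

```text
2.9 [0.4633 0.2678 0.2395] [ 1.000e-04  9.994e-01  3.470e-02 -3.000e-04] [ 0.37 -0.74 -0.13] 0.998 0.0
(array([ 0.0202, -0.2648,  0.2739]), np.float64(0.001))
```

play_rows([
  [85, [0.02, -0.265, 0.1], 0],
  [85, [0.02, -0.265, 0.2], 0],
  [85, [0.02, -0.265, 0.2], 0],
  [85, [0.02, -0.265, 0.2], 0],
  [85, [0.02, -0.265, 0.2], 0],
])

```text
time_s: 3.4
eef_pos: [0.4647, 0.3712, 0.1593]
eef_rot: [0.001, 0.999, 0.033, -0.001]
wrist_force: [0.4, 0.0, 0.3]
opening: 0.997
grasp_force: 0.0
```

```bash
cat >> h.py <<'E'
from scipy.spatial.transform import Rotation as Ro
def wcloud():
    o=get_obs(); c=camera("wrist"); K=np.array(c["intrinsics"]); z=c["range_z"]; v,u=np.mgrid[:384,:512]
    p=np.stack([(u-K[0,2])/K[0,0]*z,(v-K[1,2])/K[1,1]*z,z],-1)
    T=np.array(c["T_tool_cam"]); w=o["eef_rot"]
    return (p@T[:3,:3].T+T[:3,3])@Ro.from_quat([w[1],w[2],w[3],w[0]]).as_matrix().T+o["eef_pos"], z>0, c
def rect(q):
    r=cv2.minAreaRect(q[:,:2].astype(np.float32)*1000); return np.round(r[0],1),np.round(r[1],1),round(r[2],1)
E
python3 - <<'E'
from h import *
st();P,ok,c=wcloud();im=c["image"].astype(int);z=P[...,2]
cv2.imwrite("pics/w1.png",cv2.cvtColor(c["image"],cv2.COLOR_RGB2BGR))
N=ok&(abs(P[...,0]-.466)<.1)&(abs(P[...,1]-.373)<.075)
for lo,hi in((.06,.08),(.022,.04),(.002,.008)):
    q=N&(z>lo)&(z<hi)
    if hi<.01:q&=(im.max(-1)<70)
    if q.sum()>5: print(lo,rect(P[q]),q.sum(),np.median(z[q]))
E
```

```text
3.4 [0.4647 0.3712 0.1593] [ 7.000e-04  9.995e-01  3.280e-02 -7.000e-04] [0.4  0.05 0.33] 0.997 0.0
0.06 (array([464. , 376.1]), array([59., 18.]), 3.2) 1474 0.07079983605335158
0.022 (array([463.4, 376.1]), array([113.8,  30. ]), 3.1) 1964 0.029929086186961384
0.002 (array([468.9, 372. ]), array([150.2,  89.8]), 7.2) 8335 0.004007929832712975
```

View pics/w1.png

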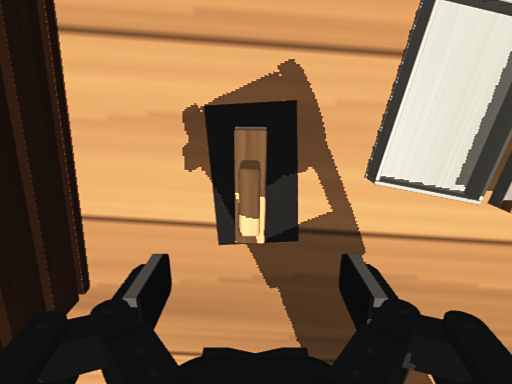

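The wrist view shows the scraper upright near the pad centre at (250,185), between the open fingers, with clear space around it.

```bash
python3 -c "
from h import *
st();print(to([.464,.376,.037],3.3))"
```

```text
3.45 [0.4655 0.3713 0.1606] [2.000e-04 9.995e-01 3.250e-02 4.000e-04] [-0.23 -0.77 -0.41] 0.998 0.0
(array([-0.003 , -0.012 ,  0.3091]), np.float64(0.0023))
```

play_rows([
  [85, [-0.002, -0.012, 0.1], 0.002],
  [85, [-0.002, -0.012, 0.2], 0.002],
  [85, [-0.002, -0.012, 0.27], 0.002],
  [85, [-0.002, -0.012, 0.307], 0.002],
  [85, [-0.002, -0.012, 0.307], 0.002],
  [85, [-0.002, -0.012, 0.307], 0.002],
  [0, [-0.002, -0.012, 0.307], 0.002],
  [0, [-0.002, -0.012, 0.307], 0.002],
  [0, [-0.002, -0.012, 0.307], 0.002],
  [0, [-0.002, -0.012, 0.307], 0.002],
])

```text
time_s: 4.45
eef_pos: [0.4639, 0.3777, 0.0377]
eef_rot: [-0.0, 1.0, 0.03, 0.0]
wrist_force: [-0.1, 0.9, 0.1]
opening: 0.325
grasp_force: 0.0
```

play_rows([
  [0, [0, 0, 0], 0],
  [0, [0, 0, 0], 0],
  [0, [0, 0, 0], 0],
  [0, [0, 0, 0], 0],
])

```text
time_s: 4.85
eef_pos: [0.4637, 0.3775, 0.0373]
eef_rot: [-0.0, 1.0, 0.03, 0.0]
wrist_force: [-1.0, -1.8, 3.9]
opening: 0.204
grasp_force: 60.9
```

play_rows([
  [0, [0, 0, -0.05], 0],
  [0, [0, 0, -0.15], 0],
  [0, [0, 0, -0.27], 0],
  [0, [0, 0, -0.34], 0],
  [0, [0, 0, -0.34], 0],
  [0, [0, 0, -0.34], 0],
  [0, [0, 0, -0.34], 0],
])

```text
time_s: 5.55
eef_pos: [0.462, 0.3766, 0.1703]
eef_rot: [0.001, 1.0, 0.03, -0.002]
wrist_force: [-0.0, -0.9, -3.3]
opening: 0.203
grasp_force: 60.2
```

```bash
python3 -c "
from h import *
st();print(to([.5185,-.0836,.17],-7.5))"
```

```text
5.55 [0.462  0.3766 0.1703] [ 0.001   0.9995  0.0299 -0.0021] [-0.01 -0.88 -3.32] 0.203 60.2
(array([7.200e-02, 1.157e+00, 7.000e-04]), np.float64(0.0607))
```

play_rows([
  [0, [0.07, 1.0, 0], 0.06],
  [0, [0.07, 1.0, 0], 0.06],
  [0, [0.07, 1.0, 0], 0.06],
  [0, [0.07, 1.0, 0], 0.06],
  [0, [0.07, 1.0, 0], 0.06],
  [0, [0.07, 1.0, 0], 0.06],
  [0, [0.07, 1.0, 0], 0.06],
  [0, [0.07, 1.0, 0], 0.06],
  [0, [0.07, 1.0, 0], 0.06],
  [0, [0.07, 1.0, 0], 0.06],
])

```text
time_s: 6.55
eef_pos: [0.5143, -0.0211, 0.1709]
eef_rot: [-0.001, 0.998, -0.066, -0.002]
wrist_force: [0.2, 0.9, -2.5]
opening: 0.202
grasp_force: 60.8
```

```bash
python3 -c "
from h import *
st();print(to([.5185,-.0836,.115],-7.5))"
```

```text
6.55 [ 0.5143 -0.0211  0.1709] [-6.000e-04  9.978e-01 -6.600e-02 -2.000e-03] [ 0.22  0.94 -2.5 ] 0.202 60.8
(array([0.0311, 0.1535, 0.1398]), np.float64(-0.0004))
```

play_rows([
  [0, [0.03, 0.153, 0.0], 0],
  [0, [0.03, 0.153, 0.0], 0],
  [0, [0.03, 0.153, 0.08], 0],
  [0, [0.03, 0.153, 0.14], 0],
  [0, [0.03, 0.153, 0.14], 0],
  [0, [0.03, 0.153, 0.14], 0],
])

```text
time_s: 7.15
eef_pos: [0.519, -0.0809, 0.1165]
eef_rot: [-0.001, 0.998, -0.063, -0.001]
wrist_force: [-0.0, -0.1, -2.2]
opening: 0.203
grasp_force: 61.0
```

```bash
python3 - <<'E'
from h import *
st();P,ok,c=wcloud();z=P[...,2];im=c["image"].astype(int)
cv2.imwrite("pics/w2.png",cv2.cvtColor(c["image"],cv2.COLOR_RGB2BGR))
sat=im.max(-1)-im.min(-1)
x,y=P[...,0],P[...,1]
for s in(1,-1):
    t=(x-.5325)*.9914-(y-.0225)*.1305
    S=ok&(z>.066)&(z<.08)&(s*t>.06)&(s*t<.09)&(y>-.03)&(y<.13)
    if S.sum()>10: print(s,S.sum(),np.polyfit(y[S],x[S],1),np.polyfit(y[S],z[S],1),"t",np.percentile(t[S],[2,50,98]))
G=ok&(abs(t)<.055)&(z<.064)&(z>.05)&(y>-.03)&(y<.14)
A=np.c_[x[G]-.5325,y[G]-.0225,np.ones(G.sum())];print("plane",np.linalg.lstsq(A,z[G],rcond=None)[0],G.sum())
S=ok&(abs(x-.5185)<.09)&(abs(y+.0836)<.05)&(z>.095)&(z<.115);print("scr",S.sum(),rect(P[S]) if S.sum()>5 else 0)
E
```

```text
7.15 [ 0.519  -0.0809  0.1165] [-5.00e-04  9.98e-01 -6.35e-02 -1.10e-03] [-0.02 -0.08 -2.24] 0.203 61.0
1 2118 [0.13145672 0.60353945] [0.03210756 0.0705249 ] t [0.06960844 0.07331214 0.07720033]
-1 1636 [0.12617807 0.45637863] [0.02330133 0.06930556] t [-0.07822852 -0.07190814 -0.07005807]
plane [0.00423734 0.03163731 0.06006915] 20008
scr 3889 (array([518.6, -80.9]), array([ 30.1, 113.9]), 82.8)
```

View pics/w2.png

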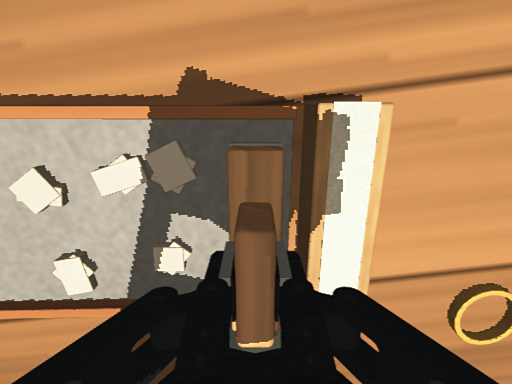

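The wrist view shows the scraper block (255,200) between the rails and clear of the carton (345,190), with all five flakes to its left, on the tray side. Now I'll feel for the surface.

play_rows([
  [0, [0, 0, 0.03], 0],
  [0, [0, 0, 0.05], 0],
  [0, [0, 0, 0.055], 0],
  [0, [0, 0, 0.055], 0],
  [0, [0, 0, 0.055], 0],
])

```text
time_s: 7.7
eef_pos: [0.5197, -0.0825, 0.0952]
eef_rot: [0.0, 0.998, -0.064, 0.0]
wrist_force: [-0.5, 0.2, -3.3]
opening: 0.201
grasp_force: 61.2
```

play_rows([
  [0, [0, 0, 0.0025], 0],
  [0, [0, 0, 0.0025], 0],
  [0, [0, 0, 0.0025], 0],
])

```text
time_s: 8.0
eef_pos: [0.5196, -0.0825, 0.0942]
eef_rot: [0.0, 0.998, -0.064, 0.0]
wrist_force: [-0.3, -0.4, -2.2]
opening: 0.2
grasp_force: 61.2
```

play_rows([
  [0, [0, 0, 0.0015], 0],
  [0, [0, 0, 0.0015], 0],
  [0, [0, 0, 0.0015], 0],
])

```text
time_s: 8.3
eef_pos: [0.5195, -0.0824, 0.0934]
eef_rot: [-0.0, 0.998, -0.064, -0.0]
wrist_force: [0.4, -0.1, -2.7]
opening: 0.2
grasp_force: 61.2
```

play_rows([
  [0, [0, 0, 0.0025], 0],
  [0, [0, 0, 0.0025], 0],
  [0, [0, 0, 0.0025], 0],
])

```text
time_s: 8.6
eef_pos: [0.5195, -0.0824, 0.0924]
eef_rot: [-0.0, 0.998, -0.064, -0.0]
wrist_force: [-0.6, -0.1, -2.0]
opening: 0.2
grasp_force: 61.2
```

play_rows([
  [0, [0, 0, 0.0015], 0],
  [0, [0, 0, 0.0015], 0],
  [0, [0, 0, 0.0015], 0],
])

```text
time_s: 8.9
eef_pos: [0.5195, -0.0824, 0.0918]
eef_rot: [-0.0, 0.998, -0.064, -0.0]
wrist_force: [0.3, 0.3, -2.7]
opening: 0.2
grasp_force: 61.2
```

play_rows([
  [0, [0, 0, 0.0015], 0],
  [0, [0, 0, 0.0015], 0],
  [0, [0, 0, 0.0015], 0],
])

```text
time_s: 9.2
eef_pos: [0.5195, -0.0824, 0.0912]
eef_rot: [-0.0, 0.998, -0.064, -0.0]
wrist_force: [-0.6, 0.2, -1.7]
opening: 0.203
grasp_force: 61.2
```

play_rows([
  [0, [0, 0, 0.001], 0],
  [0, [0, 0, 0.001], 0],
  [0, [0, 0, 0.001], 0],
])

```text
time_s: 9.5
eef_pos: [0.5195, -0.0824, 0.0908]
eef_rot: [-0.0, 0.998, -0.064, -0.0]
wrist_force: [-0.5, -0.3, -3.4]
opening: 0.204
grasp_force: 61.2
```

play_rows([
  [0, [0, 0, 0.001], 0],
  [0, [0, 0, 0.001], 0],
  [0, [0, 0, 0.001], 0],
])

```text
time_s: 9.8
eef_pos: [0.5195, -0.0824, 0.0904]
eef_rot: [-0.0, 0.998, -0.064, -0.0]
wrist_force: [-0.4, 0.2, -2.8]
opening: 0.201
grasp_force: 61.2
```

play_rows([
  [0, [0, 0, 0.001], 0],
  [0, [0, 0, 0.001], 0],
  [0, [0, 0, 0.001], 0],
])

```text
time_s: 10.1
eef_pos: [0.5196, -0.0824, 0.0902]
eef_rot: [0.0, 0.998, -0.064, 0.0]
wrist_force: [-1.3, 0.8, 0.4]
opening: 0.201
grasp_force: 61.5
```

play_rows([
  [0, [0, 0, 0.0005], 0],
  [0, [0, 0, 0.0005], 0],
  [0, [0, 0, 0.0005], 0],
])

```text
time_s: 10.4
eef_pos: [0.5196, -0.0824, 0.0902]
eef_rot: [0.0, 0.998, -0.064, 0.0]
wrist_force: [-3.0, 0.4, 4.4]
opening: 0.198
grasp_force: 62.2
```

play_rows([
  [0, [0, -0.0125, -0.0004], 0],
  [0, [0, -0.025, -0.0008], 0],
  [0, [0, -0.0375, -0.0012], 0],
  [0, [0, -0.05, -0.0016], 0],
  [0, [0, -0.05, -0.0016], 0],
])

```text
time_s: 10.9
eef_pos: [0.5227, -0.0619, 0.0909]
eef_rot: [-0.0, 0.998, -0.064, 0.001]
wrist_force: [-0.1, -1.2, 5.0]
opening: 0.202
grasp_force: 62.2
```

play_rows([
  [0, [0, -0.0125, -0.0005], 0],
  [0, [0, -0.025, -0.0009], 0],
  [0, [0, -0.0375, -0.0013], 0],
  [0, [0, -0.05, -0.0017], 0],
  [0, [0, -0.0625, -0.0021], 0],
  [0, [0, -0.0625, -0.0021], 0],
])

```text
time_s: 11.5
eef_pos: [0.5257, -0.0373, 0.0917]
eef_rot: [0.0, 0.998, -0.064, 0.0]
wrist_force: [-1.0, -1.0, 5.8]
opening: 0.204
grasp_force: 62.4
```

play_rows([
  [0, [0, -0.0125, -0.0004], 0],
  [0, [0, -0.025, -0.0008], 0],
  [0, [0, -0.0375, -0.0012], 0],
  [0, [0, -0.05, -0.0016], 0],
  [0, [0, -0.0625, -0.002], 0],
  [0, [0, -0.0625, -0.002], 0],
])

```text
time_s: 12.1
eef_pos: [0.5289, -0.0125, 0.0925]
eef_rot: [0.0, 0.998, -0.064, 0.0]
wrist_force: [-0.3, -2.2, 6.7]
opening: 0.207
grasp_force: 62.4
```

play_rows([
  [0, [0, -0.0125, -0.0006], 0],
  [0, [0, -0.025, -0.001], 0],
  [0, [0, -0.0375, -0.0015], 0],
  [0, [0, -0.05, -0.002], 0],
  [0, [0, -0.0625, -0.0024], 0],
  [0, [0, -0.0625, -0.0024], 0],
])

```text
time_s: 12.7
eef_pos: [0.5319, 0.0124, 0.0933]
eef_rot: [-0.0, 0.998, -0.064, 0.0]
wrist_force: [0.0, -3.1, 5.1]
opening: 0.203
grasp_force: 62.3
```

play_rows([
  [0, [0, -0.0125, -0.0004], 0],
  [0, [0, -0.025, -0.0008], 0],
  [0, [0, -0.0375, -0.0012], 0],
  [0, [0, -0.05, -0.0016], 0],
  [0, [0, -0.0625, -0.002], 0],
  [0, [0, -0.0625, -0.002], 0],
])

```text
time_s: 13.3
eef_pos: [0.5352, 0.0372, 0.0942]
eef_rot: [-0.0, 0.998, -0.064, 0.0]
wrist_force: [0.5, -2.5, 5.6]
opening: 0.2
grasp_force: 62.4
```

play_rows([
  [0, [0, -0.0125, -0.0005], 0],
  [0, [0, -0.025, -0.001], 0],
  [0, [0, -0.0375, -0.0014], 0],
  [0, [0, -0.05, -0.0018], 0],
  [0, [0, -0.0625, -0.0022], 0],
  [0, [0, -0.0625, -0.0022], 0],
])

```text
time_s: 13.9
eef_pos: [0.5383, 0.062, 0.095]
eef_rot: [-0.0, 0.998, -0.064, 0.0]
wrist_force: [-1.1, -2.3, 6.1]
opening: 0.202
grasp_force: 62.4
```

play_rows([
  [0, [0, -0.0125, -0.0004], 0],
  [0, [0, -0.025, -0.0008], 0],
  [0, [0, -0.0375, -0.0012], 0],
  [0, [0, -0.05, -0.0016], 0],
  [0, [0, -0.0625, -0.0021], 0],
  [0, [0, -0.0625, -0.0021], 0],
])

```text
time_s: 14.5
eef_pos: [0.5414, 0.0868, 0.0959]
eef_rot: [-0.0, 0.998, -0.064, 0.0]
wrist_force: [0.7, -1.4, 5.7]
opening: 0.205
grasp_force: 62.4
```

```bash
python3 - <<'E'
from h import *
st();c=camera("wrist");t=camera("top")
cv2.imwrite("pics/w3.png",cv2.cvtColor(np.hstack([cv2.resize(c["image"],(400,300)),cv2.resize(t["image"][150:250,150:340],(400,300))]),cv2.COLOR_RGB2BGR))
E
```

```text
14.5 [0.5414 0.0868 0.0959] [-0.000e+00  9.979e-01 -6.410e-02  1.000e-04] [ 0.66 -1.39  5.67] 0.205 62.4
```

View pics/w3.png

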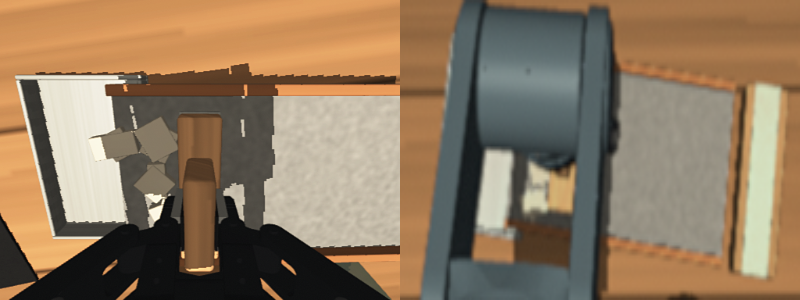

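The left half, from the wrist camera, shows the flakes gathered ahead of the scraper (150,160), one of them hanging over the board's end at (105,147). The board behind the scraper is clean.

play_rows([
  [0, [0, -0.0125, -0.0005], 0],
  [0, [0, -0.025, -0.001], 0],
  [0, [0, -0.0375, -0.0014], 0],
  [0, [0, -0.05, -0.0018], 0],
  [0, [0, -0.0625, -0.0023], 0],
  [0, [0, -0.0625, -0.0023], 0],
])

```text
time_s: 15.2
eef_pos: [0.5445, 0.1116, 0.0967]
eef_rot: [-0.0, 0.998, -0.064, 0.0]
wrist_force: [-0.1, -1.2, 6.5]
opening: 0.201
grasp_force: 62.4
```

play_rows([
  [0, [0, -0.0125, -0.0005], 0],
  [0, [0, -0.025, -0.0009], 0],
  [0, [0, -0.0375, -0.0013], 0],
  [0, [0, -0.05, -0.0017], 0],
  [0, [0, -0.0625, -0.0021], 0],
  [0, [0, -0.0625, -0.0021], 0],
])

```text
time_s: 15.8
eef_pos: [0.5477, 0.1364, 0.0975]
eef_rot: [-0.0, 0.998, -0.064, -0.0]
wrist_force: [0.1, -1.5, 5.5]
opening: 0.2
grasp_force: 62.4
```

play_rows([
  [0, [0, -0.0125, 0], 0],
  [0, [0, -0.02, 0], 0],
  [0, [0, -0.02, 0], 0],
  [0, [0, -0.02, 0], 0],
])

```text
time_s: 16.2
eef_pos: [0.5486, 0.144, 0.0975]
eef_rot: [-0.0, 0.998, -0.064, -0.0]
wrist_force: [-0.4, -3.3, 5.4]
opening: 0.204
grasp_force: 62.3
```

```bash
python3 - <<'E'
from h import *
st();c=camera("wrist");t=camera("scene")
cv2.imwrite("pics/w4.png",cv2.cvtColor(np.hstack([cv2.resize(c["image"],(400,300)),cv2.resize(t["image"][140:260,220:380],(400,300))]),cv2.COLOR_RGB2BGR))
E
```

```text
16.2 [0.5486 0.144  0.0975] [-2.000e-04  9.979e-01 -6.420e-02 -1.000e-04] [-0.36 -3.33  5.38] 0.204 62.3
```

View pics/w4.png

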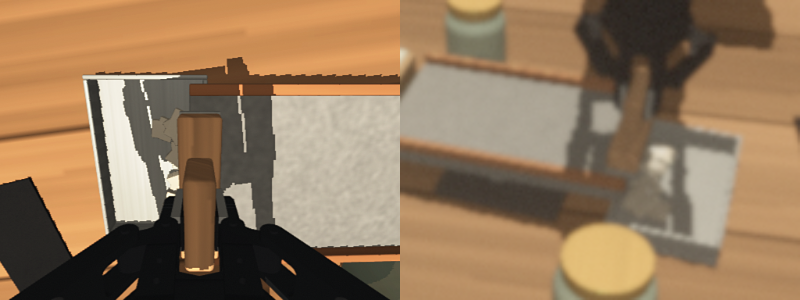

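The flakes appear to be in the tray, at (165,140) in the left half and (650,195) in the right half. I'll check their heights by depth before lifting.

```bash
python3 - <<'E'
from h import *
def rep(P,ok,c,n):
    for d in masks_of(c,"chip1")[:8]:
        q=P[d["mask"]&ok]
        if len(q)>5: print(n,round(d["conf"],2),np.round(np.median(q,0),3),np.round(np.percentile(q[:,2],[5,95]),3))
P,ok,c=wcloud(); rep(P,ok,c,"wrist")
s=(P[...,0]-.5325)*.1305+(P[...,1]-.0225)*.9914; z=P[...,2]; t=(P[...,0]-.5325)*.9914-(P[...,1]-.0225)*.1305
m=ok&(s>.139)&(s<.22)&(abs(t)<.08); print(np.histogram(z[m],np.arange(-.005,.12,.01)))
c=camera("scene");P,ok=cloud(c);rep(P,ok,c,"scene")
E
```

```text
wrist 0.8 [0.586 0.179 0.013] [0.005 0.014]
wrist 0.75 [0.557 0.17  0.013] [0.005 0.014]
wrist 0.74 [0.533 0.174 0.017] [0.014 0.02 ]
wrist 0.74 [0.554 0.046 0.061] [0.058 0.073]
wrist 0.69 [0.59  0.165 0.022] [0.018 0.023]
wrist 0.54 [0.514 0.181 0.012] [0.005 0.105]
wrist 0.45 [0.578 0.215 0.004] [0.003 0.028]
(array([12828,  2005,   764,     0,     0,     0,     0,     0,     0,
           0,     9,   115]), array([-0.005,  0.005,  0.015,  0.025,  0.035,  0.045,  0.055,  0.065,
        0.075,  0.085,  0.095,  0.105,  0.115]))
scene 0.6 [0.503 0.175 0.014] [0.009 0.015]
scene 0.58 [0.553 0.164 0.013] [0.006 0.019]
scene 0.44 [0.59  0.157 0.022] [0.015 0.024]
scene 0.38 [0.592 0.178 0.013] [0.006 0.016]
```

All five flakes lie in the tray at z 12–22 mm. I'll lift straight up and take the scraper back to its pad.

play_rows([
  [0, [0, 0, -0.05], 0],
  [0, [0, 0, -0.12], 0],
  [0, [0, 0, -0.2], 0],
  [0, [0, 0, -0.2], 0],
  [0, [0, 0, -0.2], 0],
])

```text
time_s: 17.0
eef_pos: [0.548, 0.1442, 0.1764]
eef_rot: [-0.0, 0.998, -0.064, -0.001]
wrist_force: [0.2, 0.5, -4.0]
opening: 0.2
grasp_force: 61.3
```

```bash
python3 -c "
from h import *
st();print(to([.469,.372,.178],7.1))"
```

```text
17.0 [0.548  0.1442 0.1764] [-3.000e-04  9.979e-01 -6.420e-02 -6.000e-04] [ 0.16  0.46 -4.01] 0.2 61.3
(array([-0.2687, -0.5395, -0.0041]), np.float64(-0.0803))
```

play_rows([
  [0, [-0.269, -0.54, 0], -0.08],
  [0, [-0.269, -0.54, 0], -0.08],
  [0, [-0.269, -0.54, 0], -0.08],
  [0, [-0.269, -0.54, 0], -0.08],
  [0, [-0.269, -0.54, 0], -0.08],
  [0, [-0.269, -0.54, 0], -0.08],
  [0, [-0.269, -0.54, 0], -0.08],
  [0, [-0.269, -0.54, 0], -0.08],
])

```text
time_s: 17.8
eef_pos: [0.469, 0.3706, 0.1754]
eef_rot: [0.001, 0.998, 0.061, -0.002]
wrist_force: [0.5, -0.1, -1.9]
opening: 0.202
grasp_force: 61.1
```

```bash
python3 - <<'E'
from h import *
st();P,ok,c=wcloud();im=c["image"].astype(int);z=P[...,2];o=get_obs()["eef_pos"]
N=ok&(abs(P[...,0]-.466)<.1)&(abs(P[...,1]-.373)<.075)
S=N&(z>o[2]-.02)&(z<o[2]-.002); print("scr",rect(P[S]),np.median(z[S])-o[2])
q=N&(z>.002)&(z<.008)&(im.max(-1)<70); print("pad",rect(P[q]))
print(to([.469,.372,.042],7.1))
E
```

```text
17.8 [0.469  0.3706 0.1754] [ 8.000e-04  9.981e-01  6.110e-02 -1.500e-03] [ 0.52 -0.12 -1.92] 0.202 61.1
scr (array([468.5, 370.6]), array([114. ,  30.1]), 7.0) -0.007997604989414486
pad (array([469. , 372.1]), array([148.5,  89.9]), 6.9)
(array([-0.0007, -0.0041,  0.3347]), np.float64(-0.0008))
```

play_rows([
  [0, [0, -0.003, 0.1], 0],
  [0, [0, -0.003, 0.2], 0],
  [0, [0, -0.003, 0.28], 0],
  [0, [0, -0.003, 0.32], 0],
  [0, [0, -0.003, 0.335], 0],
  [0, [0, -0.003, 0.335], 0],
  [0, [0, -0.003, 0.335], 0],
])

```text
time_s: 18.55
eef_pos: [0.4711, 0.3734, 0.0452]
eef_rot: [-0.001, 0.998, 0.061, 0.001]
wrist_force: [-0.7, -0.5, -2.7]
opening: 0.204
grasp_force: 61.1
```

play_rows([
  [0, [0, 0, 0.003], 0],
  [0, [0, 0, 0.006], 0],
  [0, [0, 0, 0.006], 0],
  [0, [0, 0, 0.006], 0],
])

```text
time_s: 18.95
eef_pos: [0.4697, 0.3731, 0.0413]
eef_rot: [-0.0, 0.998, 0.061, 0.0]
wrist_force: [-0.0, -0.8, -2.8]
opening: 0.202
grasp_force: 61.1
```

play_rows([
  [0, [0, 0.002, 0.004], 0],
  [0, [0, 0.002, 0.0075], 0],
  [0, [0, 0.002, 0.0075], 0],
  [0, [0, 0.002, 0.0075], 0],
])

```text
time_s: 19.35
eef_pos: [0.4696, 0.3721, 0.0378]
eef_rot: [0.0, 0.998, 0.061, -0.0]
wrist_force: [-0.7, 0.6, -3.2]
opening: 0.2
grasp_force: 61.1
```

play_rows([
  [0, [0, 0, 0.001], 0],
  [0, [0, 0, 0.001], 0],
  [0, [0, 0, 0.001], 0],
])

```text
time_s: 19.65
eef_pos: [0.4697, 0.3721, 0.0375]
eef_rot: [-0.0, 0.998, 0.061, 0.0]
wrist_force: [-0.6, 0.1, -2.3]
opening: 0.205
grasp_force: 61.1
```

play_rows([
  [0, [0, 0, 0.001], 0],
  [0, [0, 0, 0.001], 0],
  [0, [0, 0, 0.001], 0],
])

```text
time_s: 19.95
eef_pos: [0.4698, 0.3722, 0.0373]
eef_rot: [-0.0, 0.998, 0.061, 0.0]
wrist_force: [-0.6, -0.8, -0.8]
opening: 0.202
grasp_force: 61.4
```

play_rows([
  [0, [0, 0, 0.0005], 0],
  [0, [0, 0, 0.0005], 0],
  [0, [0, 0, 0.0005], 0],
])

```text
time_s: 20.25
eef_pos: [0.4698, 0.3722, 0.0373]
eef_rot: [-0.0, 0.998, 0.061, 0.0]
wrist_force: [-1.9, -1.5, 3.1]
opening: 0.205
grasp_force: 61.8
```

The scraper is seated on the pad, so I'll release it and rise.

play_rows([
  [85, [0, 0, 0], 0],
  [85, [0, 0, 0], 0],
  [85, [0, 0, 0], 0],
  [85, [0, 0, 0], 0],
  [85, [0, 0, 0], 0],
  [85, [0, 0, 0], 0],
  [85, [0, 0, 0], 0],
  [85, [0, 0, 0], 0],
])

```text
time_s: 21.05
eef_pos: [0.4697, 0.3721, 0.0369]
eef_rot: [-0.0, 0.998, 0.061, -0.0]
wrist_force: [0.4, -0.4, 0.2]
opening: 0.998
grasp_force: 0.0
```

play_rows([
  [85, [0, 0, -0.05], 0],
  [85, [0, 0, -0.15], 0],
  [85, [0, 0, -0.27], 0],
  [85, [0, 0, -0.4], 0],
  [85, [0, 0, -0.4], 0],
  [85, [0, 0, -0.4], 0],
])

```text
time_s: 21.65
eef_pos: [0.4707, 0.3727, 0.1991]
eef_rot: [-0.001, 0.998, 0.061, 0.002]
wrist_force: [-0.3, -0.5, 0.3]
opening: 0.991
grasp_force: 0.0
```

```bash
python3 - <<'E'
from h import *
st();P,ok,c=wcloud();im=c["image"].astype(int);z=P[...,2]
N=ok&(abs(P[...,0]-.466)<.1)&(abs(P[...,1]-.373)<.075)
for lo,hi in((.06,.08),(.022,.04),(.002,.008)):
    q=N&(z>lo)&(z<hi)
    if hi<.01:q&=(im.max(-1)<70)
    print(lo,rect(P[q]),np.median(z[q]))
t=camera("top");P,ok=cloud(t)
for d in masks_of(t,"chip1")[:7]: print(round(d["conf"],2),np.round(np.median(P[d["mask"]&ok],0),3))
cv2.imwrite("pics/e.png",cv2.cvtColor(np.hstack([cv2.resize(c["image"],(400,300)),cv2.resize(t["image"][140:260,150:310],(400,300))]),cv2.COLOR_RGB2BGR))
E
```

```text
21.65 [0.4707 0.3727 0.1991] [-9.000e-04  9.981e-01  6.140e-02  2.000e-03] [-0.33 -0.54  0.27] 0.991 0.0
0.06 (array([469.8, 372.6]), array([59. , 17.4]), 7.6) 0.07080691380310969
0.022 (array([469.4, 372.3]), array([113.7,  30. ]), 7.0) 0.029918824584210718
0.002 (array([468.8, 372.1]), array([148.5,  90. ]), 7.1) 0.004045858665787133
0.55 [0.587 0.16  0.022]
0.4 [0.527 0.168 0.018]
0.39 [0.5   0.174 0.013]
0.37 [0.583 0.178 0.014]
```

View pics/e.png

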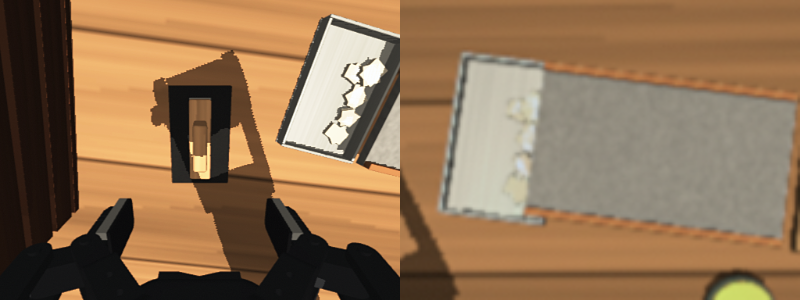

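The scraper stands upright in the middle of the pad (200,135). All five flakes are in the tray (355,100), and the board is clean.

```bash
python3 -c "
from bench import *
print(hand_in())"
```

```text
the job is handed in; nothing more can be done
None
```

The job is handed in at about 22 s: all five flakes are in the catch tray, and the scraper stands upright, released, within about 1 mm of the middle of its pad; press on the board read under about 10 N, and the arm was kept clear of the jars and can.

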